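Clamp the tube tray on the mixer to the first click

ROBOT

A 6-joint arm with a two-finger parallel gripper is mounted at the origin on a cart in front of the work surface, level with it; the furniture and walls round the work are solid. World frame = base frame: x ahead of the robot, y to its left, z up, the work surface at z = 0. Lengths are in m, angles in rad, forces in N, time in s.
With the tool pointing down it reaches from about 0.375 to 0.975 m from the base axis. Payload 3.8 kg.
Tool frame: the origin (TCP) lies midway between the tips of the shut fingers; the grasp point (between the pads) lies 19 mm behind it; y points along the fingers, x is the direction in which the jaws open and shut, and the axes are right-handed (so a half turn about y gives the same grasp; the last joint's range is limited). The gripper opens to 85 mm and grips with 20 to 120 N. Pads are 22 mm wide; open, the fingers measure 114 mm over their backs; the gripper's body (76 mm by 85 mm) begins 54 mm behind the grasp point. The pads swing forward as they close: fully open they stand 13 mm farther back than shut.
Start: joints at [1.074, 0.264, 1.604, -0, 1.274, -0.037], TCP at [0.3, 0.605, 0.231] pointing down, gripper open.
Joint ranges: [-2.63, 2.63], [-0.94, 2.18], [0.31, 2.57], [-1.31, 4.45], [0, 2.66], [-2.55, 2.55]. Speed limits (rad/s): [2.57, 2.57, 3.14, 3.14, 3.14, 3.14].

INTERFACE

Orientations are given as a rotation vector (axis times angle).
In Python, from cell import robot gives the robot as it stands.
- The arm moves only by the tool carry_out, never from a script. Its arguments are lists of equal length, an entry for each row: "dp": the shift along the tool's x, y, z in m, a list of three; "twist": the turn about the tool's y in degrees. In form: {"dp": [[dx, dy, dz], ...], "twist": [twist, ...]}. A call has 1 to 5 rows; each row is the pose to reach, as a shift and turn from the pose commanded when the call began, along the tool's axes at that moment; what a row does not reach only later rows make up. A row lasts 1/8 s, in which the tool goes at most 62.5 mm and 10.7 degrees, less where a joint would pass 70% of its speed; a pose out of reach is approached as far as the arm can. A call with a gripper value outside its range is refused whole. "claw" is the finger opening in m, from 0 to 0.0854, set as the call begins (left out, the last holds). The fingers move at their own pace and stop on an object; "grip_force" is the grip in N (left out, the last holds). Time passes only in rows, so rows that repeat a pose let the fingers close. It gives the time, the measured TCP pose, the force and the opening at its end, in the units of the state.
- robot.read_state(): the state, without advancing time (a new reading comes with each control period).
- robot.snapshot(name): name is "side" or "top" or "wrist"; returns a dict with "frame" (400x640x3 uint8, blue, green, red), "camera_matrix" (3x3 intrinsics, pixels), "pose" (4x4, takes a point from camera to world coordinates). Camera axes: x right, y down, z forward; pixel columns grow to the right and rows downward; lengths in m; the calibration is good to about 2 mm. A picture is of the moment at which its call begins. There is no depth.
- robot.hand_in(): hands the job in, once; it reports no verdict.
The state is a dict: "t": time; "joint_pos": joint angles; "qvel": joint speeds; "effort": joint torques, N m; "eef_pos": TCP position; "tool_rot": TCP orientation; "ft_force": force on the tool from outside, world axes, zero at the start; "torque": the same for the moment, N m; "finger_gap": finger opening in m.
Only numpy, scipy, OpenCV 4.12 (cv2) and the standard library are available. Lean on these libraries where they do the work, as an engineer would, in place of code of your own. Each camera call takes 0.05 s, during which the arm holds its last target.

TASK

Make the tray of tubes ready for mixing: slide it back on the mixer platform until it is fully home against the back stop, without tipping it. Then push the clamp lever round clockwise (seen from above) until its torque clutch clicks, stopping at the first click, so that the tray is clamped tight between the pad and the side rail, and let go. Do not disturb the things standing around.

Things in the scene. Friction and masses are not known exactly. Their poses are not given: they have to be found in the camera images.
- mixer: Low white tube mixer, fixed, placed anew each time; flat platform 45 mm above the table. Origin on the table; x to the back (away from the robot, within 0.2 rad), y left, z up; housing x -0.16 to 0.12, y -0.19 to 0.15. On it a steel back stop across the rear (25 mm high), a side rail at the left, at the right a column with the clamp lever and, left of the column, the clamp pad.
- back_stop (a point): Middle of the front face of the back stop, 12.5 mm above the platform. The tray is home when its rear edge touches this face (tray origin 75 mm in front of it along the mixer's x).
- tube_tray: Tray full of upright tubes, 98 mm high, 144 mm wide, 0.35 to 0.7 kg, loose on the platform 45 to 80 mm in front of home. Origin: centre of its underside. Its own x points to the robot. Its flat front face (8 to 98 mm up, 68 mm from the origin) takes the push; a 6 mm high base flange reaches 75 mm to front and rear. Slides with 2 to 5 N.
- side_rail: Straight steel rail 180 mm long, 55 mm high on the left of the platform, fixed, set at a slightly different distance each time. Origin at the bottom middle of its inner face (the face toward the tray); its length is along the mixer's x.
- pad: Clamp pad at the right of the tray: rubber-faced plate 110 mm long, 48 mm high, moves only along the mixer's y, 45 mm per rad of spindle turn; on a spring that gives up to 16 mm. Origin in the middle of its face, at platform height; starts 75 mm right of the mixer's origin.
- column (a point): Point on the vertical axis of spindle and lever, at the front right of the mixer, 135 mm above the table. The lever needs about 1.0 to 1.6 rad of turn, clockwise seen from above, until the clutch clicks: the pad first pushes the tray onto the side rail, then the torque builds up.
- handle (a point): On the axis of the lever's upright round black handle (20 to 26 mm thick, top 168 mm above the table), 140 mm above the table, 100 mm from the column axis; lever bar below it at 108 to 118 mm. Starts at the rear right of the column; clockwise brings it round the outer right side toward the robot. Push it along its circle: 4 to 8 N, then rising to about 11 N at the click.
- spindle (a joint): Turn of the spindle below the lever (the steel disc with the dark pointer), rad: 0 with the pad retracted, grows clockwise as the clamp closes, at most 1.78.
- click_lever (a joint): Slip of the lever on the spindle, rad: 0 = lever over the disc's dark pointer, up to 0.08 as torque builds; at the click the lever jumps ahead by itself (about 25 mm at the handle) and the resistance vanishes: 0.30 = one click (17 degrees ahead of the pointer). Pushing the handle some 10 mm beyond that makes it click again (0.60, too tight).
- white_box: White plastic box, 81x77x76 mm, bystander left of the mixer.
- swab_stack: Stack of gauze swabs, 46x60x28 mm, bystander left of the mixer.
- ointment_bottle: Small white bottle, 30 mm across, 55 mm high, bystander right of the mixer.
There are look-alikes about, which are no part of the job. Leave any turquoise look-alike of the tube_tray alone.

How it is judged:
By the outcome, as a careful person would: the job done as asked, in the order asked, and still so for the second after the job is handed in, with the robot touching nothing.
It also fails if it takes over 67 s, if anything falls off the work surface, if the arm or the gripper's body presses on something with over 40 N, if the wrist force passes 120 N, or if a joint passes its speed limit or range.

## Working session

There is one attempt and no reset: what is moved stays moved. The work goes in short steps, Python scripts to look and compute and a tool call to move; the robot and the scene stay as the last step left them, time stands still between calls to the robot, and variables do not carry over. Pictures are saved under pics/ and viewed, and the job is handed in when it is done.

Besides the shell and the picture viewer there is one more tool, called after ">>>" as name(argument=value, ...), one argument or row to a line, values as JSON. carry_out: Moves the arm, as the interface text tells. Its arguments: {"type":"object","properties":{"dp":{"type":"array"},"twist":{"type":"array"},"claw":{"type":"number"},"grip_force":{"type":"number"}},"required":["dp","twist"]}

```bash
mkdir -p pics; ls; python3 - <<'E'
from cell import robot
import cv2,numpy as np
s=robot.read_state(); print(s)
for n in("side","top","wrist"):
    d=robot.snapshot(n); cv2.imwrite(f"pics/{n}0.png",d["frame"]); np.savez(f"pics/{n}0.npz",K=d["camera_matrix"],P=d["pose"]); print(n,d["camera_matrix"].round(1).tolist(),d["pose"].round(3).tolist())
E
```

```text
pics
{'t': 0.0, 'joint_pos': array([ 1.07408506e+00,  2.64740304e-01,  1.60539779e+00,  2.59025971e-06,
        1.27368620e+00, -3.68977612e-02]), 'qvel': array([-0.00151699, -0.00058907,  0.00137473, -0.00021419, -0.00023717,
        0.00023392]), 'effort': array([ 9.67317028e-04, -5.15091741e+01, -3.67327523e+01, -3.49309266e-05,
        1.26078946e-02,  1.73887707e-05]), 'eef_pos': array([0.29919974, 0.60424222, 0.22995783]), 'tool_rot': array([-1.39344515, -0.86274088,  0.86591959]), 'ft_force': array([ 0.27228531, -0.7460687 ,  0.3609471 ]), 'torque': array([-0.03674008, -0.00907102,  0.0097976 ]), 'finger_gap': 0.0855392649489748}
side [[373.4, 0.0, 322.8], [0.0, 373.4, 202.4], [0.0, 0.0, 1.0]] [[0.881, -0.299, 0.366, 0.253], [-0.473, -0.538, 0.698, -0.683], [-0.012, -0.788, -0.616, 0.757], [0.0, 0.0, 0.0, 1.0]]
top [[393.1, 0.0, 316.9], [0.0, 393.1, 204.4], [0.0, 0.0, 1.0]] [[0.006, -0.997, 0.076, 0.501], [-1.0, -0.007, -0.006, 0.036], [0.006, -0.076, -0.997, 1.347], [0.0, 0.0, 0.0, 1.0]]
wrist [[285.2, 0.0, 316.6], [0.0, 285.2, 197.0], [0.0, 0.0, 1.0]] [[0.443, 0.853, 0.274, 0.229], [0.896, -0.422, -0.137, 0.639], [-0.001, 0.306, -0.952, 0.372], [0.0, 0.0, 0.0, 1.0]]
```

View pics/side0.png

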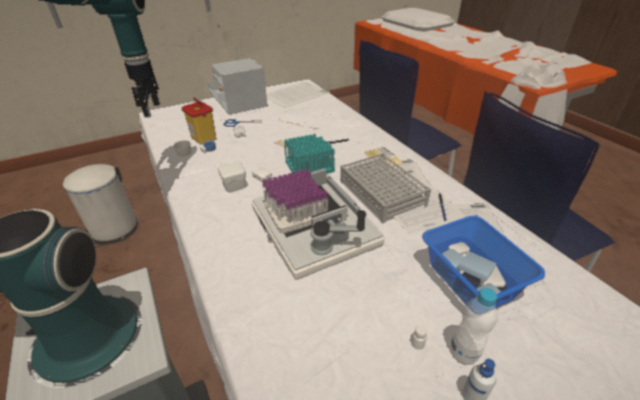

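View pics/top0.png

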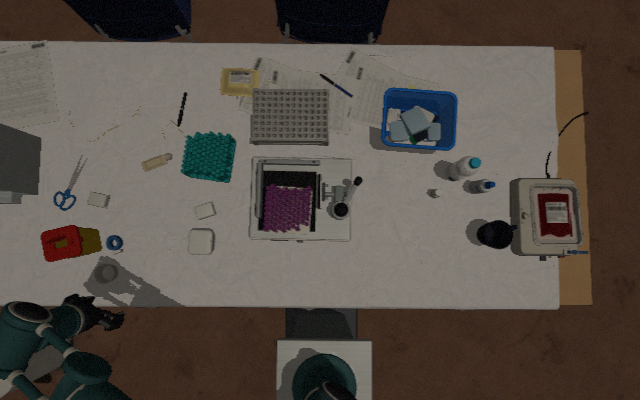

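View pics/wrist0.png

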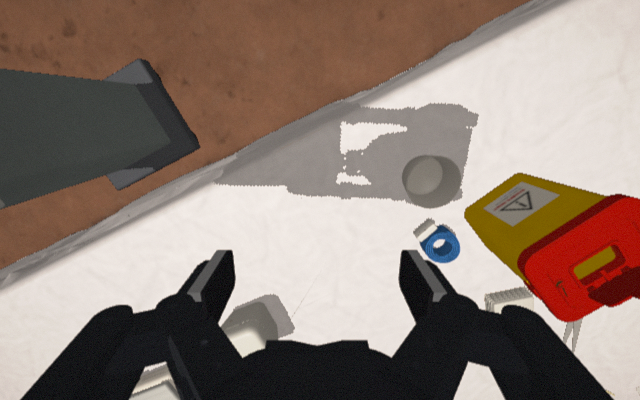

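Top view: the mixer is around (300,198), with the purple tray on it at (287,207). The teal look-alike tray at (208,157) is off the mixer, and so is the grey rack at (290,116). The lever handle is at about (356,182) and the column at (341,210). Next I check this in zoomed crops.

```bash
python3 - <<'E'
import cv2
a=cv2.imread("pics/top0.png")[145:250,235:375]; cv2.imwrite("pics/topc.png",cv2.resize(a,None,fx=5.6,fy=5.6,interpolation=cv2.INTER_CUBIC))
a=cv2.imread("pics/side0.png")[155:280,240:390]; cv2.imwrite("pics/sidec.png",cv2.resize(a,None,fx=4.8,fy=4.8,interpolation=cv2.INTER_CUBIC))
E
```

```text
(no output)
```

View pics/topc.png

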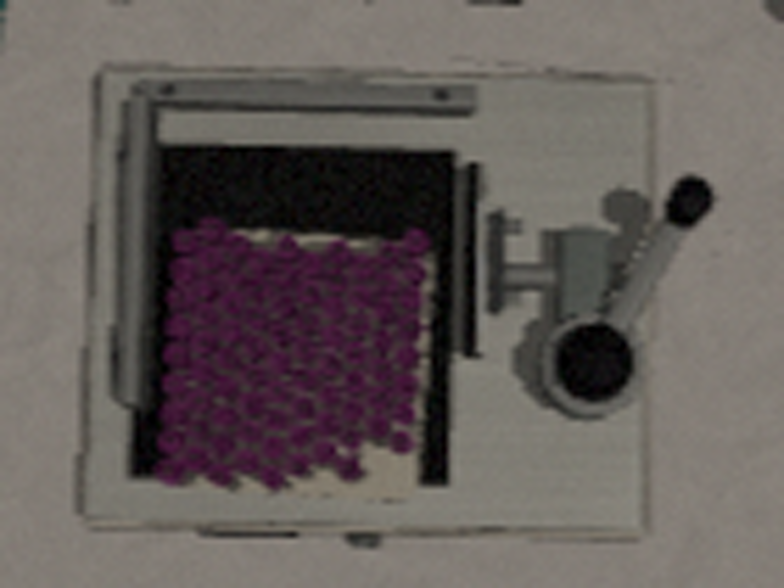

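View pics/sidec.png

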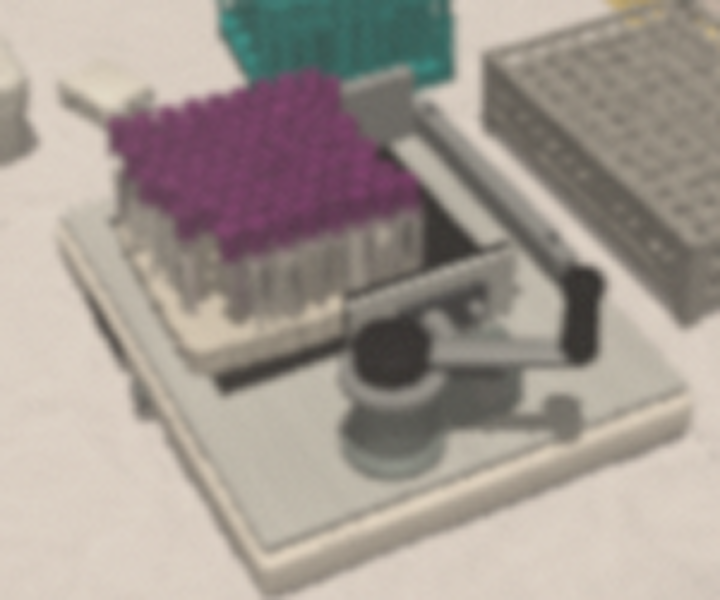

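```bash
cat > h.py <<'E'
import numpy as np, cv2
from scipy.spatial.transform import Rotation as R
def cam(n):
    d=np.load(f"pics/{n}.npz"); return d["K"],d["P"]
def ray(n,uv):
    K,P=cam(n); d=P[:3,:3]@np.linalg.solve(K,[uv[0],uv[1],1]); return P[:3,3],d
def atz(n,uv,z):
    o,d=ray(n,uv); return o+d*(z-o[2])/d[2]
def tri(obs):
    A=np.zeros((3,3));b=np.zeros(3)
    for n,uv in obs:
        o,d=ray(n,uv); d=d/np.linalg.norm(d); M=np.eye(3)-np.outer(d,d); A+=M; b+=M@o
    p=np.linalg.solve(A,b); return p
def proj(n,X):
    K,P=cam(n); X=np.atleast_2d(X); c=(X-P[:3,3])@P[:3,:3]; u=c@K.T; return u[:,:2]/u[:,2:]
E
python3 - <<'E'
from h import *
T=lambda x,y:(x/5.6+235-.4,y/5.6+145-.4)
S=lambda x,y:(x/4.8+240-.4,y/4.8+155-.4)
for nm,p in dict(BL=(100,68),BR=(652,78),FR=(648,535),FL=(85,520)).items(): print(nm,atz("top0",T(*p),.045).round(4))
for nm,p in dict(FL=(62,222),FR=(268,552),BR=(690,392)).items(): print(nm,atz("side0",S(*p),.045).round(4))
print("handle top",atz("top0",T(690,200),.168).round(4),atz("side0",S(583,282),.168).round(4), tri([("top0",T(690,200)),("side0",S(583,282))]).round(4))
print("column", tri([("top0",T(594,362)),("side0",S(393,350))]).round(4))
from cell import robot
s=robot.read_state(); print(R.from_rotvec(s["tool_rot"]).as_matrix().round(3))
E
```

```text
BL [0.7601 0.2452 0.045 ]
BR [ 0.7565 -0.0852  0.045 ]
FR [ 0.4839 -0.0828  0.045 ]
FL [0.4906 0.2489 0.045 ]
FL [0.4877 0.2372 0.045 ]
FR [ 0.4857 -0.0852  0.045 ]
BR [ 0.7504 -0.0919  0.045 ]
handle top [ 0.6659 -0.0943  0.168 ] [ 0.6644 -0.1002  0.168 ] [ 0.6672 -0.0951  0.1631]
column [ 0.5816 -0.0462  0.1148]
[[ 0.444 -0.001 -0.896]
 [ 0.896 -0.002  0.444]
 [-0.002 -1.     0.   ]]
```

>>> carry_out(
  dp=[
    [-0.023, -0.02, -0.056],
    [-0.046, -0.04, -0.112],
    [-0.07, -0.06, -0.168],
    [-0.093, -0.08, -0.224],
    [-0.116, -0.09, -0.28],
  ],
  twist=[0, 0, 0, 0, 0],
)

```text
t: 0.78
eef_pos: [0.4974, 0.3785, 0.3218]
tool_rot: [-1.392, -0.866, 0.863]
ft_force: [0.8, 0.5, 0.1]
finger_gap: 0.0857
```

>>> carry_out(
  dp=[
    [-0.023, 0, -0.056],
    [-0.046, 0, -0.112],
    [-0.07, 0, -0.168],
    [-0.093, 0, -0.224],
    [-0.116, 0, -0.28],
  ],
  twist=[-5, -10, -15, -20, -25.5],
)

```text
t: 1.4
eef_pos: [0.6966, 0.1499, 0.3201]
tool_rot: [-1.214, -1.2, 1.201]
ft_force: [0.6, 0.8, 0.7]
finger_gap: 0.0858
```

>>> carry_out(
  dp=[
    [-0.04, 0, -0.03],
    [-0.06, 0, -0.05],
    [-0.06, 0, -0.05],
  ],
  twist=[0, 0, 0],
)

```text
t: 1.78
eef_pos: [0.7457, 0.0884, 0.319]
tool_rot: [-1.217, -1.195, 1.197]
ft_force: [0.1, 0.0, -0.5]
finger_gap: 0.0854
```

```bash
python3 - <<'E'
from cell import robot
import cv2,numpy as np
d=robot.snapshot("wrist"); cv2.imwrite("pics/w1.png",d["frame"]); np.savez("pics/w1.npz",K=d["camera_matrix"],P=d["pose"])
a=d["frame"][:,:]; cv2.imwrite("pics/w1b.png",cv2.resize(a[0:400,100:580],None,fx=1.5,fy=1.5,interpolation=cv2.INTER_CUBIC))
E
```

```text
(no output)
```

View pics/w1b.png

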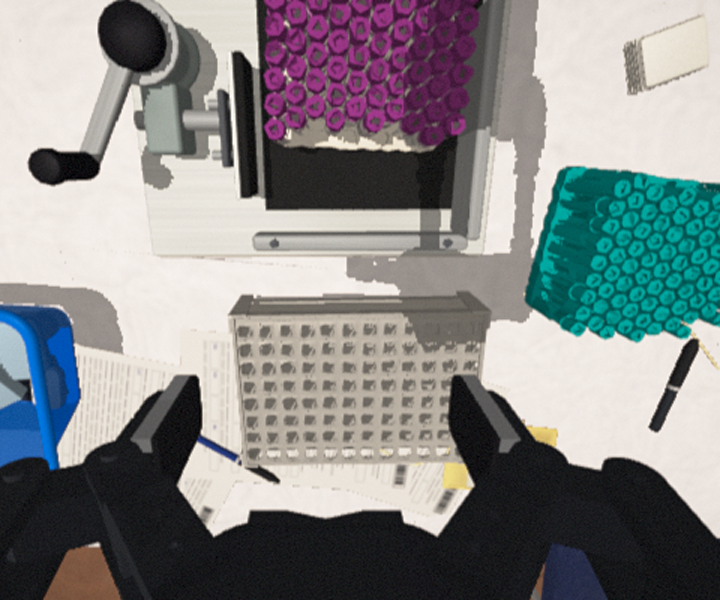

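>>> carry_out(
  dp=[
    [0.0, 0, 0.05],
    [0, 0, 0.11],
    [0, 0, 0.165],
    [0, 0, 0.165],
    [0, 0, 0.165],
  ],
  twist=[0, 0, 0, 0, 0],
)

```text
t: 2.45
eef_pos: [0.5797, 0.0943, 0.3213]
tool_rot: [-1.217, -1.201, 1.198]
ft_force: [-0.1, 0.3, 0.1]
finger_gap: 0.0855
```

```bash
python3 - <<'E'
from cell import robot
import cv2,numpy as np
d=robot.snapshot("wrist"); cv2.imwrite("pics/w2.png",d["frame"]); np.savez("pics/w2.npz",K=d["camera_matrix"],P=d["pose"])
a=d["frame"][:,:]; cv2.imwrite("pics/w2b.png",cv2.resize(a[0:400,100:580],None,fx=1.5,fy=1.5,interpolation=cv2.INTER_CUBIC))
E
```

```text
(no output)
```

View pics/w2b.png

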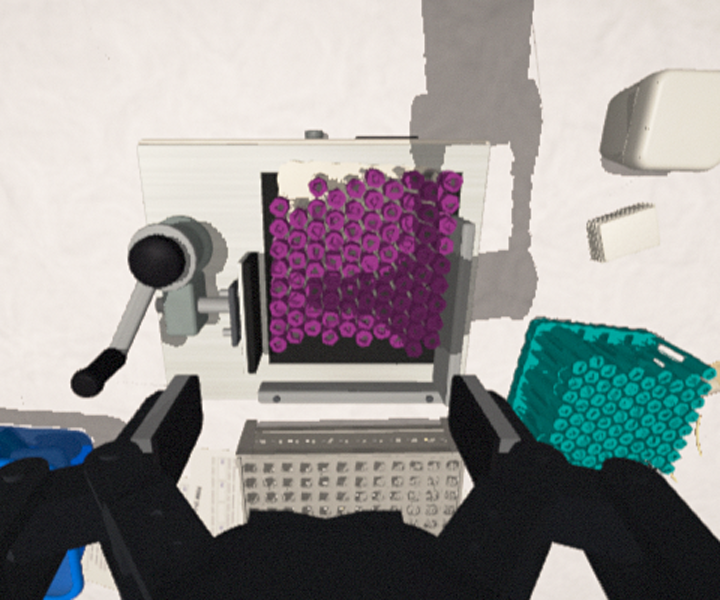

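```bash
python3 - <<'E'
from h import *
B=lambda p:(p[0]/1.5+100-.2,p[1]/1.5-.2)
t=lambda a,b:tri([("w1",B(a)),("w2",B(b))]).round(4)
print("handle",t((45,166),(87,381)))
print("col",t((131,34),(154,260)))
print("stop screw R",t((275,243),(277,399)),"L",t((447,242),(429,398)))
print("stop front edge", [atz("w2",B(p),.07).round(4) for p in((260,385),(447,381))],[atz("w1",B(p),.07).round(4) for p in((257,234),(467,233))])
print("FR,FL,BR",[atz("w2",B(p),.045).round(4) for p in((138,142),(490,145),(168,398))], "BR w1", atz("w1",B((152,254)),.045).round(4))
print("tray front", [atz("w2",B(p),.05).round(4) for p in((280,161),(320,163))])
print("tubes w2 front row", [atz("w2",B(p),.143).round(4) for p in((320,185),(374,176),(452,182),(279,207),(279,344),(455,183),(437,325))])
print("tray rear flange w1", [atz("w1",B(p),.05).round(4) for p in((285,147),(440,148))])
print("pad face w1", [atz("w1",B(p),.093).round(4) for p in((236,53),(241,195),(253,52),(258,192))])
print("rail", [atz("w1",B(p),.1).round(4) for p in((470,238),(503,0),(484,0))])
E
```

```text
handle [ 0.6686 -0.0983  0.1594]
col [ 0.5804 -0.0474  0.1153]
stop screw R [0.7401 0.0422 0.0721] L [0.7424 0.201  0.07  ]
stop front edge [array([0.7246, 0.0249, 0.07  ]), array([0.7226, 0.2184, 0.07  ])] [array([0.7319, 0.026 , 0.07  ]), array([0.7343, 0.2186, 0.07  ])]
FR,FL,BR [array([ 0.4854, -0.0766,  0.045 ]), array([0.4922, 0.2476, 0.045 ]), array([ 0.7537, -0.0829,  0.045 ])] BR w1 [ 0.754  -0.0834  0.045 ]
tray front [array([0.5037, 0.0537, 0.05  ]), array([0.5059, 0.0906, 0.05  ])]
tubes w2 front row [array([0.52  , 0.0913, 0.143 ]), array([0.5143, 0.1303, 0.143 ]), array([0.5192, 0.187 , 0.143 ]), array([0.5354, 0.0608, 0.143 ]), array([0.6455, 0.0557, 0.143 ]), array([0.5199, 0.1892, 0.143 ]), array([0.6306, 0.1836, 0.143 ])]
tray rear flange w1 [array([0.6564, 0.0534, 0.05  ]), array([0.6597, 0.1942, 0.05  ])]
pad face w1 [array([0.589 , 0.0228, 0.093 ]), array([0.695 , 0.0185, 0.093 ]), array([0.5886, 0.0359, 0.093 ]), array([0.6928, 0.0329, 0.093 ])]
rail [array([0.7335, 0.2116, 0.1   ]), array([0.5597, 0.2207, 0.1   ]), array([0.5595, 0.2069, 0.1   ])]
```

```bash
cat >> h.py <<'E'
def tool():
    from cell import robot
    s=robot.read_state(); M=R.from_rotvec(s["tool_rot"]).as_matrix(); return s,M
def shift(target):
    s,M=tool(); return (M.T@(np.array(target)-s["eef_pos"])).round(4)
E
python3 - <<'E'
from h import *
s,M=tool(); print(M.round(4), np.degrees(np.arctan2(-M[0,0],M[1,0])), s["joint_pos"].round(3))
for p in((.44,.127,.25),(.44,.127,.078)): print(shift(p))
E
```

```text
[[ 1.380e-02  2.000e-03 -9.999e-01]
 [ 9.999e-01  3.000e-04  1.380e-02]
 [ 4.000e-04 -1.000e+00 -1.900e-03]] -0.7882847318143399 [ 0.118  0.056  1.679  0.     1.405 -1.439]
[0.031  0.0711 0.1411]
[0.0309 0.2431 0.1414]
```

>>> carry_out(
  dp=[
    [0.015, 0.02, 0.06],
    [0.03, 0.04, 0.12],
    [0.031, 0.07, 0.141],
    [0.031, 0.12, 0.141],
    [0.031, 0.17, 0.141],
  ],
  twist=[0.2, 0.4, 0.4, 0.4, 0.4],
  claw=0.05,
)

```text
t: 3.12
eef_pos: [0.4412, 0.1271, 0.1504]
tool_rot: [-1.221, -1.196, 1.191]
ft_force: [1.1, -0.4, -0.3]
finger_gap: 0.0503
```

>>> carry_out(
  dp=[
    [0, 0.05, 0],
    [0, 0.072, 0],
    [0, 0.072, 0],
    [0, 0.072, -0.02],
  ],
  twist=[0, 0, 0, 0],
)

```text
t: 3.62
eef_pos: [0.4601, 0.1263, 0.0792]
tool_rot: [-1.219, -1.194, 1.193]
ft_force: [0.6, 0.4, 0.2]
finger_gap: 0.0499
```

```bash
python3 - <<'E'
from h import *
from cell import robot
for n in("side","wrist"):
    d=robot.snapshot(n); cv2.imwrite(f"pics/{n}3.png",d["frame"]); np.savez(f"pics/{n}3.npz",K=d["camera_matrix"],P=d["pose"])
a=cv2.imread("pics/side3.png")[145:285,220:400]; a=cv2.resize(a,None,fx=4,fy=4,interpolation=cv2.INTER_CUBIC)
cv2.imwrite("pics/s3b.png",a)
s,M=tool();print(s["eef_pos"],s["ft_force"],s["finger_gap"])
E
```

```text
[0.46344741 0.12660695 0.08081278] [ 0.19683196 -0.4618936  -0.01316466] 0.04992438128599004
```

View pics/s3b.png

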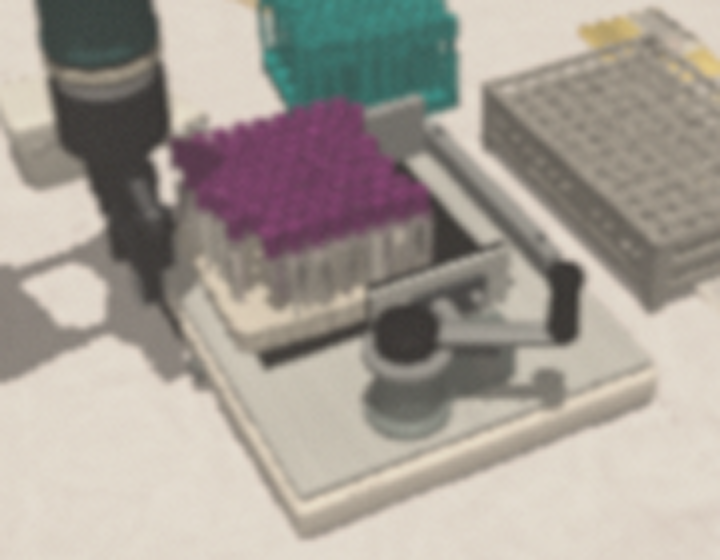

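View pics/wrist3.png

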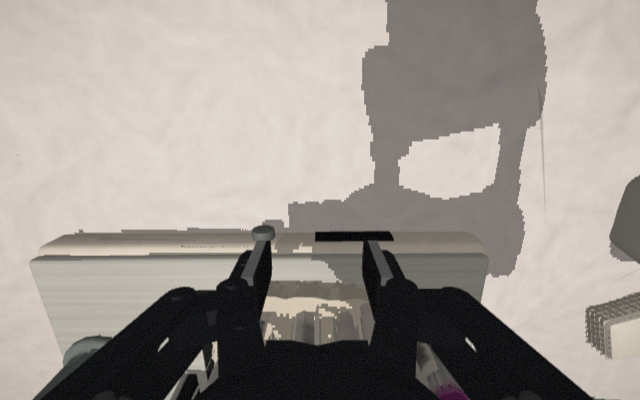

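>>> carry_out(
  dp=[
    [0, 0, -0.01],
    [0, 0, -0.02],
    [0, 0, -0.025],
    [0, 0, -0.03],
    [0, 0, -0.035],
  ],
  twist=[0, 0, 0, 0, 0],
)

```text
t: 4.35
eef_pos: [0.4943, 0.1251, 0.0784]
tool_rot: [-1.219, -1.193, 1.193]
ft_force: [0.3, 0.4, 0.8]
finger_gap: 0.0497
```

>>> carry_out(
  dp=[
    [0, 0, -0.004],
    [0, 0, -0.008],
    [0, 0, -0.012],
    [0, 0, -0.016],
    [0, 0, -0.02],
  ],
  twist=[0, 0, 0, 0, 0],
)

```text
t: 4.97
eef_pos: [0.5141, 0.1247, 0.0783]
tool_rot: [-1.219, -1.193, 1.194]
ft_force: [-4.6, -0.2, 1.3]
finger_gap: 0.0499
```

>>> carry_out(
  dp=[
    [0, 0, -0.004],
    [0, 0, -0.008],
    [0, 0, -0.012],
    [0, 0, -0.016],
    [0, 0, -0.02],
  ],
  twist=[0, 0, 0, 0, 0],
)

```text
t: 5.6
eef_pos: [0.5346, 0.1243, 0.0785]
tool_rot: [-1.219, -1.193, 1.193]
ft_force: [-4.1, -0.6, 1.6]
finger_gap: 0.0501
```

>>> carry_out(
  dp=[
    [0, 0, -0.004],
    [0, 0, -0.008],
    [0, 0, -0.012],
    [0, 0, -0.016],
    [0, 0, -0.02],
  ],
  twist=[0, 0, 0, 0, 0],
)

```text
t: 6.22
eef_pos: [0.5545, 0.1239, 0.0786]
tool_rot: [-1.219, -1.193, 1.193]
ft_force: [-4.3, -0.2, 1.6]
finger_gap: 0.0494
```

```bash
cat > snap.py <<'E'
import sys
from h import *
from cell import robot
k=sys.argv[1]; parts=[]
for n,(r0,r1,c0,c1) in dict(side=(155,285,240,390),top=(145,250,235,375)).items():
    d=robot.snapshot(n); cv2.imwrite(f"pics/{n}{k}.png",d["frame"]); np.savez(f"pics/{n}{k}.npz",K=d["camera_matrix"],P=d["pose"])
    a=d["frame"][r0:r1,c0:c1]; a=cv2.resize(a,(400,int(400*a.shape[0]/a.shape[1])),interpolation=cv2.INTER_CUBIC); parts.append(cv2.copyMakeBorder(a,0,400-a.shape[0],0,0,cv2.BORDER_CONSTANT))
cv2.imwrite(f"pics/v{k}.png",np.hstack(parts)[:360])
E
python3 snap.py 4
```

```text
(no output)
```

View pics/v4.png

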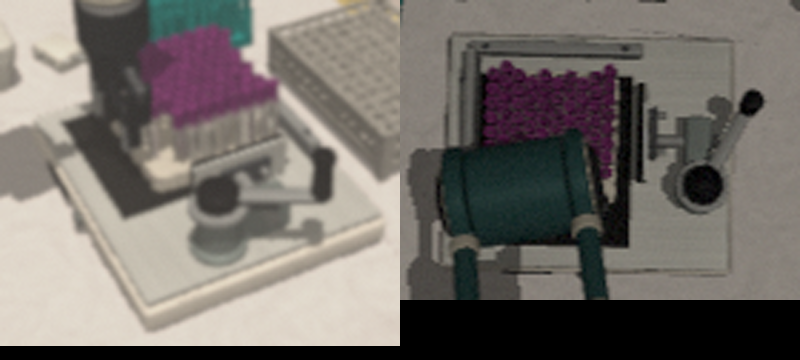

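The tray slides upright and square and the force is steady at about 4 N. Home is expected at a TCP x of about 0.575 to 0.58.

>>> carry_out(
  dp=[
    [0, 0, -0.003],
    [0, 0, -0.006],
    [0, 0, -0.009],
    [0, 0, -0.012],
    [0, 0, -0.015],
  ],
  twist=[0, 0, 0, 0, 0],
)

```text
t: 6.95
eef_pos: [0.569, 0.1236, 0.0788]
tool_rot: [-1.219, -1.193, 1.194]
ft_force: [-4.9, 1.2, 3.1]
finger_gap: 0.05
```

>>> carry_out(
  dp=[
    [0, 0, -0.002],
    [0, 0, -0.003],
  ],
  twist=[0, 0, 0],
)

```text
validation failed for argument at $.tw...
```

>>> carry_out(
  dp=[
    [0, 0, -0.001],
    [0, 0, -0.002],
  ],
  twist=[0, 0],
)

```text
t: 7.2
eef_pos: [0.5709, 0.1235, 0.0788]
tool_rot: [-1.219, -1.193, 1.194]
ft_force: [-6.1, 0.5, 3.6]
finger_gap: 0.0498
```

```bash
python3 snap.py 5; python3 - <<'E'
import cv2
a=cv2.imread("pics/side5.png")[160:250,270:370]; cv2.imwrite("pics/s5b.png",cv2.resize(a,None,fx=7,fy=6.5,interpolation=cv2.INTER_CUBIC))
E
```

```text
(no output)
```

View pics/v5.png

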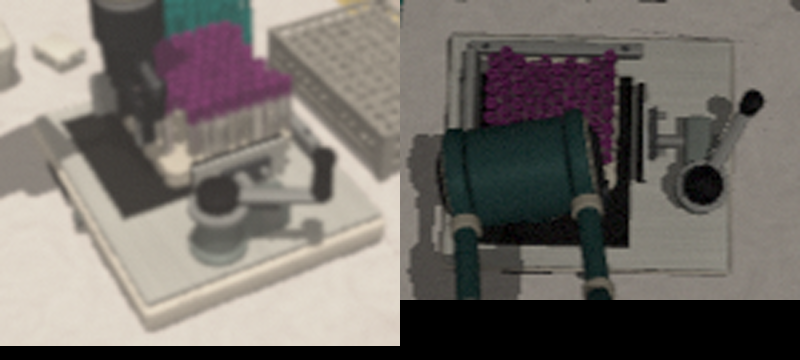

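View pics/s5b.png

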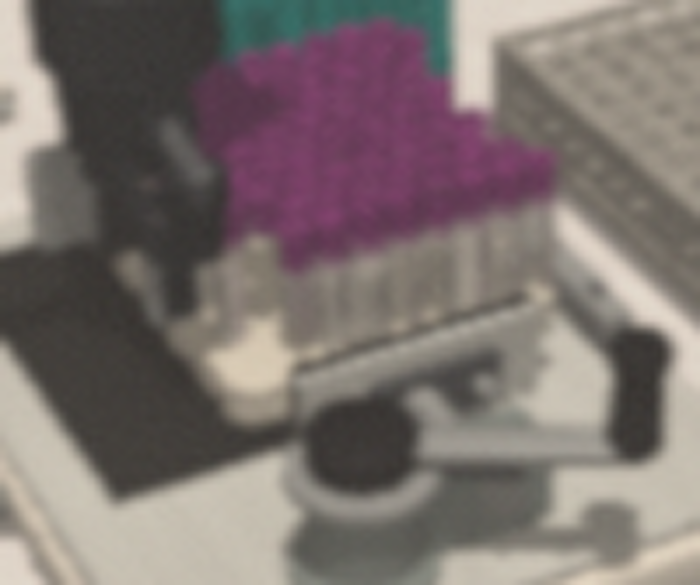

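>>> carry_out(
  dp=[
    [0, 0, -0.001],
    [0, 0, -0.002],
  ],
  twist=[0, 0],
)

```text
t: 7.55
eef_pos: [0.5729, 0.1235, 0.0787]
tool_rot: [-1.219, -1.193, 1.194]
ft_force: [-5.5, -0.0, 3.3]
finger_gap: 0.0501
```

>>> carry_out(
  dp=[
    [0, 0, -0.001],
    [0, 0, -0.002],
  ],
  twist=[0, 0],
)

```text
t: 7.8
eef_pos: [0.575, 0.1234, 0.0788]
tool_rot: [-1.219, -1.193, 1.193]
ft_force: [-5.0, -0.4, 4.1]
finger_gap: 0.05
```

```bash
python3 snap.py 6; python3 - <<'E'
import cv2,numpy as np
p=[]
for k in (4,6):
    a=cv2.imread(f"pics/side{k}.png")[165:235,275:365]; p.append(cv2.resize(a,(400,311),interpolation=cv2.INTER_CUBIC))
t=[]
for k in (5,6):
    a=cv2.imread(f"pics/top{k}.png")[150:205,250:330]; t.append(cv2.resize(a,(400,275),interpolation=cv2.INTER_CUBIC))
cv2.imwrite("pics/c6.png",np.vstack([np.hstack(p),np.hstack(t)]))
E
```

```text
(no output)
```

View pics/c6.png

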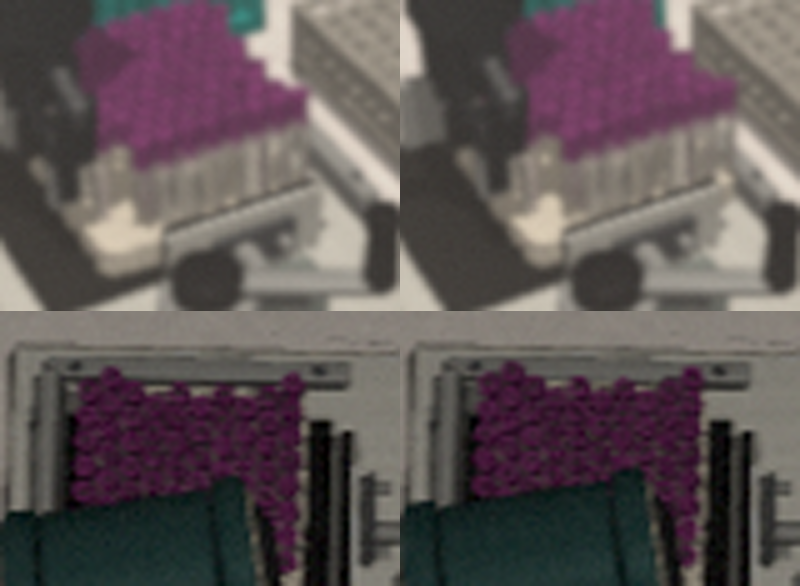

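```bash
cat > trk.py <<'E'
from h import *
import sys
def track(a,b,boxes,cam="side"):
    A=cv2.imread(f"pics/{cam}{a}.png",0); B=cv2.imread(f"pics/{cam}{b}.png",0)
    for nm,(x,y,w,h) in boxes.items():
        t=cv2.resize(A[y:y+h,x:x+w],None,fx=8,fy=8,interpolation=cv2.INTER_CUBIC)
        m=10; S=cv2.resize(B[y-m:y+h+m,x-m:x+w+m],None,fx=8,fy=8,interpolation=cv2.INTER_CUBIC)
        r=cv2.matchTemplate(S,t,cv2.TM_CCOEFF_NORMED); _,v,_,l=cv2.minMaxLoc(r)
        print(a,b,nm,"d",l[0]/8-m,l[1]/8-m,"c",round(v,3))
E
python3 - <<'E'
from trk import *
bx=dict(capsright=(310,180,32,18),capsfront=(297,190,22,14),base=(290,212,20,16))
bx6=dict(capsright=(313,179,32,18),capsfront=(301,188,22,14),base=(295,211,20,16))
track(5,4,bx6); track(6,5,bx6); track(6,4,bx6)
for dx,dz in((-.0164,0),(-.004,0)):
  for nm,p in dict(cap=(.64,.06,.143),capf=(.61,.06,.143),base=(.587,.055,.05)).items():
    p=np.array(p); print(nm,dx,(proj("side5",p+[dx,0,0])-proj("side5",p)).round(2))
E
```

```text
5 4 capsright d -9.375 2.875 c 0.918
5 4 capsfront d -5.25 1.875 c 0.984
5 4 base d -4.875 1.75 c 0.961
6 5 capsright d -1.25 0.5 c 0.983
6 5 capsfront d -1.25 0.25 c 0.976
6 5 base d -0.875 0.375 c 0.993
6 4 capsright d -7.0 2.875 c 0.929
6 4 capsfront d -6.5 2.0 c 0.983
6 4 base d -6.0 2.125 c 0.967
cap -0.0164 [[-5.23  1.71]]
capf -0.0164 [[-5.35  1.74]]
base -0.0164 [[-5.15  1.83]]
cap -0.004 [[-1.27  0.41]]
capf -0.004 [[-1.3   0.42]]
base -0.004 [[-1.25  0.45]]
```

>>> carry_out(
  dp=[
    [0, 0, -0.001],
    [0, 0, -0.002],
  ],
  twist=[0, 0],
)

```text
t: 8.15
eef_pos: [0.5757, 0.1234, 0.0787]
tool_rot: [-1.217, -1.191, 1.195]
ft_force: [-10.9, 0.9, 8.3]
finger_gap: 0.0503
```

```bash
python3 snap.py 7;  python3 - <<'E'
from trk import *
bx6=dict(capsright=(313,179,32,18),capsfront=(301,188,22,14),base=(295,211,20,16),pad=(330,205,14,12))
track(6,7,bx6)
s,M=tool();print(s["eef_pos"],s["ft_force"])
E
```

```text
6 7 capsright d 0.25 -0.125 c 0.99
6 7 capsfront d 0.5 -0.25 c 0.978
6 7 base d 0.25 -0.125 c 0.997
6 7 pad d 0.0 0.0 c 0.99
[0.57569725 0.1233474  0.07862778] [-8.30399432  0.16504485  6.93091386]
```

>>> carry_out(
  dp=[
    [0, 0, -0.001],
    [0, 0, -0.002],
  ],
  twist=[0, 0],
)

```text
t: 8.5
eef_pos: [0.5758, 0.1231, 0.0786]
tool_rot: [-1.215, -1.188, 1.198]
ft_force: [-17.0, -0.7, 13.1]
finger_gap: 0.0499
```

```bash
python3 snap.py 8;  python3 - <<'E'
from trk import *
bx6=dict(capsright=(313,179,32,18),capsfront=(301,188,22,14),base=(295,211,20,16),pad=(330,205,14,12))
track(6,8,bx6)
s,M=tool();print(s["eef_pos"],s["ft_force"])
E
```

```text
6 8 capsright d 0.375 0.0 c 0.988
6 8 capsfront d 0.625 -0.125 c 0.99
6 8 base d 0.25 -0.125 c 0.996
6 8 pad d 0.125 0.0 c 0.992
[0.57582521 0.12301437 0.07858754] [-15.12696827  -1.28745802  12.92027036]
```

>>> carry_out(
  dp=[
    [0, 0, 0.003],
    [0, 0, 0.006],
    [0, 0, 0.012],
    [0, 0, 0.03],
    [0, 0, 0.05],
  ],
  twist=[0, 0, 0, 0, 0],
)

```text
t: 9.22
eef_pos: [0.528, 0.1244, 0.0783]
tool_rot: [-1.219, -1.193, 1.193]
ft_force: [-0.3, 0.7, 0.4]
finger_gap: 0.05
```

>>> carry_out(
  dp=[
    [0, -0.05, 0.0],
    [0, -0.11, 0.0],
    [0, -0.17, 0.0],
    [-0.03, -0.22, 0],
    [-0.06, -0.24, 0],
  ],
  twist=[0, 0, 0, 0, 0],
)

```text
t: 9.85
eef_pos: [0.5285, 0.0643, 0.3228]
tool_rot: [-1.223, -1.199, 1.191]
ft_force: [0.4, -0.1, -0.1]
finger_gap: 0.0501
```

```bash
python3 snap.py 9;  python3 - <<'E'
from trk import *
bx6=dict(capsright=(313,179,32,18),capsfront=(301,188,22,14),base=(295,211,20,16),pad=(330,205,14,12))
track(6,9,bx6)
s,M=tool();print(s["eef_pos"],s["ft_force"])
E
```

```text
6 9 capsright d 0.375 0.0 c 0.988
6 9 capsfront d 1.25 -0.25 c 0.848
6 9 base d 0.125 -0.25 c 0.967
6 9 pad d 0.125 0.0 c 0.991
[0.52873632 0.06261984 0.32225429] [ 0.24418117  0.1085529  -0.12015008]
```

View pics/v9.png

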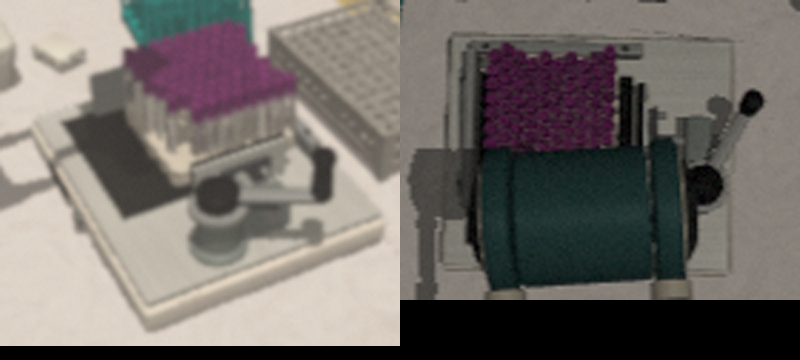

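>>> carry_out(
  dp=[
    [-0.02, 0, -0.033],
    [-0.045, 0.01, -0.066],
    [-0.07, 0.02, -0.1],
    [-0.095, 0.03, -0.135],
    [-0.114, 0.04, -0.166],
  ],
  twist=[10, 20, 30, 40, 50],
  claw=0.015,
)

```text
t: 10.58
eef_pos: [0.6913, -0.053, 0.2759]
tool_rot: [-1.505, -0.523, 0.527]
ft_force: [1.2, 0.0, 0.1]
finger_gap: 0.015
```

>>> carry_out(
  dp=[
    [0, 0, 0],
    [0, 0, 0],
    [0, 0, 0],
    [0, 0, 0],
    [0, 0, 0],
  ],
  twist=[10, 20, 30, 40, 50],
)

```text
t: 11.2
eef_pos: [0.6902, -0.0518, 0.2763]
tool_rot: [-1.564, 0.161, -0.156]
ft_force: [0.4, 0.1, 0.6]
finger_gap: 0.0149
```

>>> carry_out(
  dp=[
    [0, 0, 0],
    [0, 0, 0],
    [0, 0, 0],
  ],
  twist=[10, 18.5, 18.5],
)

```text
t: 11.58
eef_pos: [0.6904, -0.052, 0.2766]
tool_rot: [-1.532, 0.408, -0.403]
ft_force: [-0.0, -0.6, -1.0]
finger_gap: 0.0147
```

```bash
python3 snap.py 10; python3 - <<'E'
from h import *
from cell import robot
d=robot.snapshot("wrist"); cv2.imwrite("pics/w10.png",d["frame"]); np.savez("pics/w10.npz",K=d["camera_matrix"],P=d["pose"])
s,M=tool();print(s["eef_pos"],s["ft_force"],s["joint_pos"].round(3),M.round(3),s["finger_gap"])
E
```

```text
[ 0.6909272  -0.05258169  0.27760392] [-0.11322185  0.91756241 -0.51492362] [-0.112  0.276  1.505  0.     1.363  0.405] [[ 0.869 -0.001  0.494]
 [-0.494  0.     0.869]
 [-0.001 -1.    -0.   ]] 0.014951374404553089
```

View pics/w10.png

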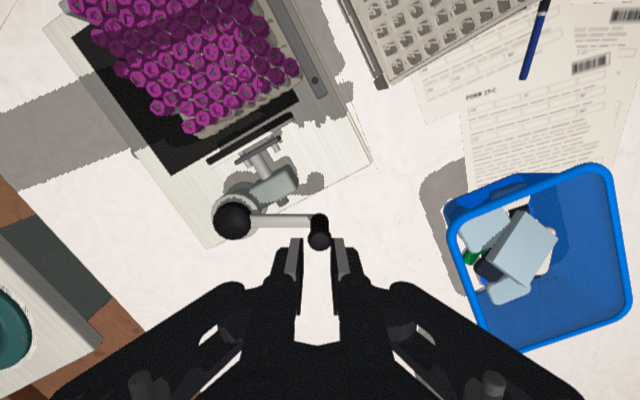

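View pics/v10.png

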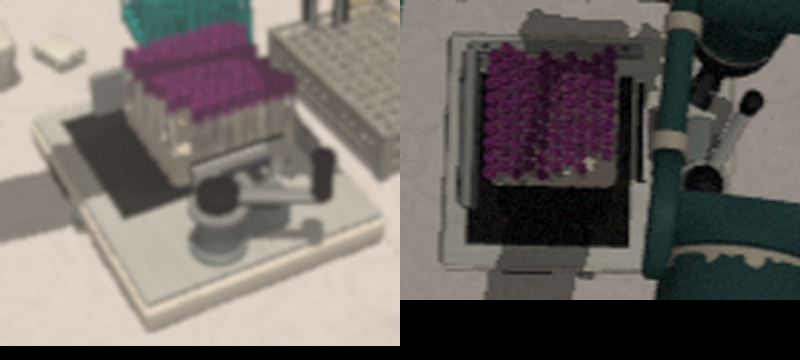

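```bash
python3 - <<'E'
from h import *
B=lambda p:(p[0]/1.5+100-.2,p[1]/1.5-.2)
for uv in((318,238),(319,238)):
    print(atz("w10",uv,.168))
print(tri([("w10",(318,238)),("w2",B((87,381))),("w1",B((45,166)))]))
print("col",tri([("w10",(232,221)),("w2",B((154,260))),("w1",B((131,34)))]))
for p in ((.668,-.097,.14),): print("tool-frame handle rel", shift(p))
E
```

```text
[ 0.66992588 -0.09164121  0.168     ]
[ 0.67077056 -0.09211899  0.168     ]
[ 0.66807607 -0.09632569  0.16097749]
col [ 0.58062442 -0.04747471  0.11419537]
tool-frame handle rel [ 0.0022  0.1376 -0.0499]
```

>>> carry_out(
  dp=[
    [0.002, 0.05, 0],
    [0.002, 0.1, 0],
    [0.002, 0.135, 0],
    [0.002, 0.149, 0],
    [0.002, 0.149, 0],
  ],
  twist=[0, 0, 0, 0, 0],
)

```text
t: 12.35
eef_pos: [0.6927, -0.054, 0.1287]
tool_rot: [-1.533, 0.408, -0.405]
ft_force: [-0.7, -0.1, 0.3]
finger_gap: 0.015
```

>>> carry_out(
  dp=[
    [0, 0, -0.007],
    [0, 0, -0.013],
    [0, 0, -0.018],
    [0, 0, -0.02],
  ],
  twist=[0, 0, 0, 0],
)

```text
t: 12.85
eef_pos: [0.6833, -0.0721, 0.1303]
tool_rot: [-1.532, 0.406, -0.408]
ft_force: [-0.9, 0.2, 0.3]
finger_gap: 0.015
```

```bash
python3 snap.py 11; python3 - <<'E'
from h import *
from cell import robot
d=robot.snapshot("wrist"); cv2.imwrite("pics/w11.png",d["frame"])
s,M=tool();print(s["eef_pos"],s["ft_force"],shift((.668,-.096,.14)))
E
```

```text
[ 0.68322275 -0.07168698  0.12965469] [-0.63400799 -0.24920089 -0.53858648] [-0.0011 -0.0103 -0.0287]
```

View pics/w11.png

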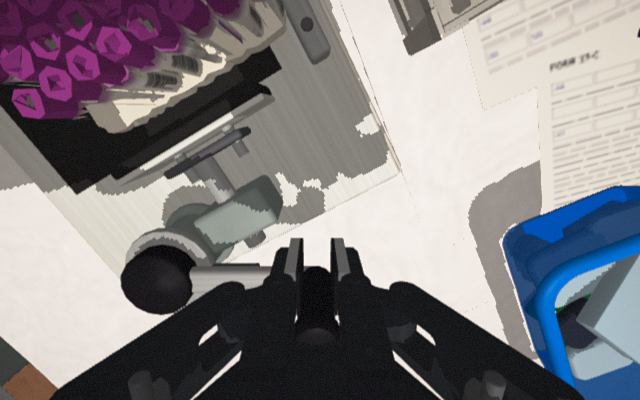

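View pics/v11.png

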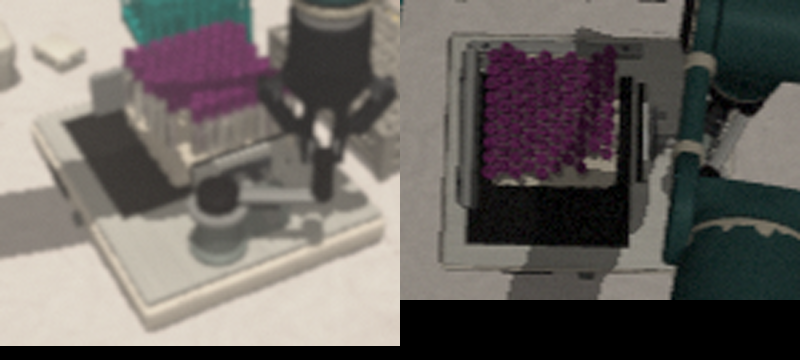

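>>> carry_out(
  dp=[
    [-0.001, 0, -0.003],
    [-0.001, 0, -0.006],
    [-0.001, 0, -0.008],
    [-0.001, 0, -0.009],
  ],
  twist=[0, 0, 0, 0],
)

```text
t: 13.5
eef_pos: [0.6781, -0.0786, 0.1296]
tool_rot: [-1.532, 0.407, -0.407]
ft_force: [0.9, 1.7, -0.1]
finger_gap: 0.0151
```

>>> carry_out(
  dp=[
    [0.0006, 0, -0.0035],
    [0.0012, 0, -0.007],
    [0.0015, 0, -0.0106],
    [0.0018, 0, -0.0141],
    [0.002, 0, -0.0177],
  ],
  twist=[2, 4, 6, 8, 10],
)

```text
t: 14.12
eef_pos: [0.6709, -0.0954, 0.1296]
tool_rot: [-1.501, 0.544, -0.545]
ft_force: [2.4, 3.1, -1.0]
finger_gap: 0.0148
```

```bash
cat > lev.py <<'E'
from h import *
s,M=tool(); c=np.array([.5806,-.0475]); v=s["eef_pos"][:2]-c
z=M[:2,2]; x=M[:2,0]
f=s["ft_force"][:2]
print("t",s["t"],"v in tool x,z",(v@x).round(4),(v@z).round(4),"tool radial angle",np.degrees(np.arctan2(x[1],x[0])).round(1),"F x,z",(f@x).round(1),(f@z).round(1),"F",s["ft_force"].round(1),"z",s["eef_pos"][2].round(4),"j",s["joint_pos"].round(2))
E
python3 lev.py
```

```text
t 14.125 v in tool x,z 0.1 0.0211 tool radial angle -39.9 F x,z -0.1 3.9 F [ 2.4  3.1 -1. ] z 0.1296 j [-0.18  0.34  1.7   0.    1.1   0.52]
```

>>> carry_out(
  dp=[
    [0.0006, 0, -0.0035],
    [0.0012, 0, -0.007],
    [0.0015, 0, -0.0106],
    [0.0018, 0, -0.0141],
    [0.002, 0, -0.0177],
  ],
  twist=[2, 4, 6, 8, 10],
)

```text
t: 14.75
eef_pos: [0.6611, -0.1103, 0.1296]
tool_rot: [-1.462, 0.68, -0.68]
ft_force: [2.2, 3.6, 0.3]
finger_gap: 0.0149
```

>>> carry_out(
  dp=[
    [0.0006, 0, -0.0035],
    [0.0012, 0, -0.007],
    [0.0015, 0, -0.0106],
    [0.0018, 0, -0.0141],
    [0.002, 0, -0.0177],
  ],
  twist=[2, 4, 6, 8, 10],
)

```text
t: 15.38
eef_pos: [0.6488, -0.1232, 0.1296]
tool_rot: [-1.413, 0.814, -0.814]
ft_force: [3.6, 2.9, -0.5]
finger_gap: 0.0147
```

```bash
python3 lev.py; python3 snap.py 12
```

```text
t 15.375 v in tool x,z 0.0998 0.021 tool radial angle -59.9 F x,z -0.7 4.6 F [ 3.6  2.9 -0.5] z 0.1296 j [-0.23  0.31  1.74  0.    1.09  0.82]
```

View pics/v12.png

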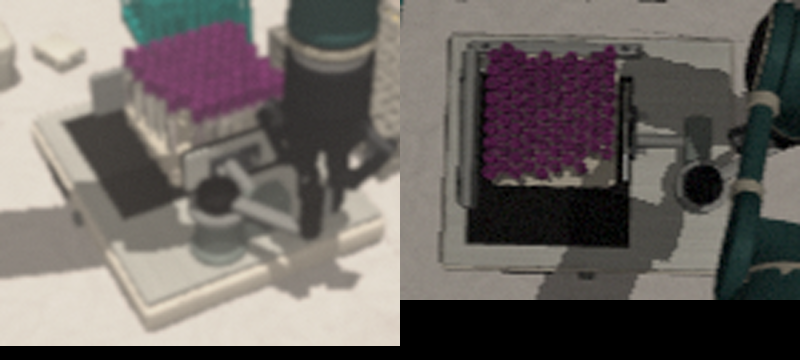

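>>> carry_out(
  dp=[
    [0.0006, 0, -0.0035],
    [0.0012, 0, -0.007],
    [0.0015, 0, -0.0106],
    [0.0018, 0, -0.0141],
    [0.002, 0, -0.0177],
  ],
  twist=[2, 4, 6, 8, 10],
)

```text
t: 16.1
eef_pos: [0.635, -0.1336, 0.1297]
tool_rot: [-1.355, 0.945, -0.946]
ft_force: [4.2, 1.8, -2.2]
finger_gap: 0.0152
```

>>> carry_out(
  dp=[
    [0.0006, 0, -0.0035],
    [0.0012, 0, -0.007],
    [0.0015, 0, -0.0106],
    [0.0018, 0, -0.0141],
    [0.002, 0, -0.0177],
  ],
  twist=[2, 4, 6, 8, 10],
)

```text
t: 16.73
eef_pos: [0.6192, -0.1416, 0.1297]
tool_rot: [-1.287, 1.076, -1.078]
ft_force: [4.0, 3.5, -1.1]
finger_gap: 0.0149
```

```bash
python3 lev.py; python3 snap.py 13
```

```text
t 16.725 v in tool x,z 0.0995 0.0213 tool radial angle -79.8 F x,z -2.7 4.6 F [ 4.   3.5 -1.1] z 0.1297 j [-0.26  0.27  1.79  0.    1.08  1.13]
```

View pics/v13.png

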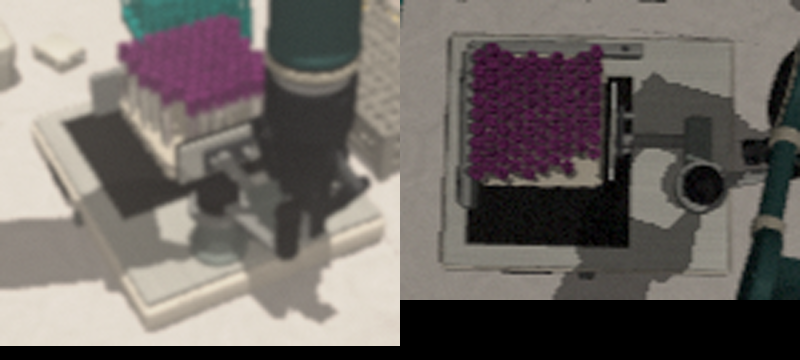

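>>> carry_out(
  dp=[
    [0.0002, 0, -0.0035],
    [0.0006, 0, -0.007],
    [0.0009, 0, -0.0106],
  ],
  twist=[2, 4, 6],
)

```text
t: 17.2
eef_pos: [0.6096, -0.1447, 0.13]
tool_rot: [-1.242, 1.152, -1.157]
ft_force: [6.6, 1.7, -1.2]
finger_gap: 0.0148
```

>>> carry_out(
  dp=[
    [0.0006, 0, -0.0035],
    [0.0012, 0, -0.007],
    [0.0014, 0, -0.0106],
  ],
  twist=[2, 4, 6],
)

```text
t: 17.58
eef_pos: [0.6001, -0.147, 0.1302]
tool_rot: [-1.191, 1.228, -1.235]
ft_force: [8.5, 2.1, -2.2]
finger_gap: 0.0148
```

```bash
python3 lev.py
```

```text
t 17.575 v in tool x,z 0.0989 0.0226 tool radial angle -91.8 F x,z -2.4 8.4 F [ 8.5  2.1 -2.2] z 0.1302 j [-0.28  0.23  1.83  0.    1.07  1.32]
```

>>> carry_out(
  dp=[
    [0.0004, 0, -0.0026],
    [0.0007, 0, -0.0053],
  ],
  twist=[1.5, 3],
)

```text
t: 17.82
eef_pos: [0.5953, -0.1478, 0.1304]
tool_rot: [-1.165, 1.265, -1.274]
ft_force: [9.3, 0.8, -3.5]
finger_gap: 0.015
```

>>> carry_out(
  dp=[
    [0.0004, 0, -0.0026],
    [0.0007, 0, -0.0053],
  ],
  twist=[1.5, 3],
)

```text
t: 18.08
eef_pos: [0.5903, -0.1483, 0.1305]
tool_rot: [-1.138, 1.303, -1.313]
ft_force: [9.8, 0.4, -3.2]
finger_gap: 0.0147
```

>>> carry_out(
  dp=[
    [0.0004, 0, -0.0026],
  ],
  twist=[1.5],
)

```text
t: 18.2
eef_pos: [0.5867, -0.1485, 0.1303]
tool_rot: [-1.126, 1.323, -1.331]
ft_force: [5.1, -1.3, -2.9]
finger_gap: 0.0148
```

>>> carry_out(
  dp=[
    [0.0004, 0, -0.0026],
  ],
  twist=[1.5],
)

```text
t: 18.32
eef_pos: [0.5813, -0.1482, 0.1294]
tool_rot: [-1.117, 1.347, -1.347]
ft_force: [-0.4, 1.0, -0.7]
finger_gap: 0.0146
```

>>> carry_out(
  dp=[
    [0.0004, 0, -0.0026],
  ],
  twist=[1.5],
)

```text
t: 18.45
eef_pos: [0.5793, -0.1479, 0.1295]
tool_rot: [-1.1, 1.365, -1.366]
ft_force: [3.7, -1.1, -0.6]
finger_gap: 0.0149
```

>>> carry_out(
  dp=[
    [0, 0, 0.006],
    [0, 0, 0.012],
  ],
  twist=[0, 0],
)

```text
t: 18.7
eef_pos: [0.5908, -0.15, 0.1293]
tool_rot: [-1.102, 1.366, -1.364]
ft_force: [0.3, -0.3, -0.1]
finger_gap: 0.0149
```

```bash
python3 lev.py; python3 snap.py 14; python3 - <<'E'
from h import *
from cell import robot
d=robot.snapshot("wrist"); cv2.imwrite("pics/w14.png",d["frame"]); np.savez("pics/w14.npz",K=d["camera_matrix"],P=d["pose"])
E
```

```text
t 18.7 v in tool x,z 0.098 0.0317 tool radial angle -102.2 F x,z 0.3 0.4 F [ 0.3 -0.3 -0.1] z 0.1293 j [-0.29  0.22  1.85 -0.    1.07  1.5 ]
```

View pics/v14.png

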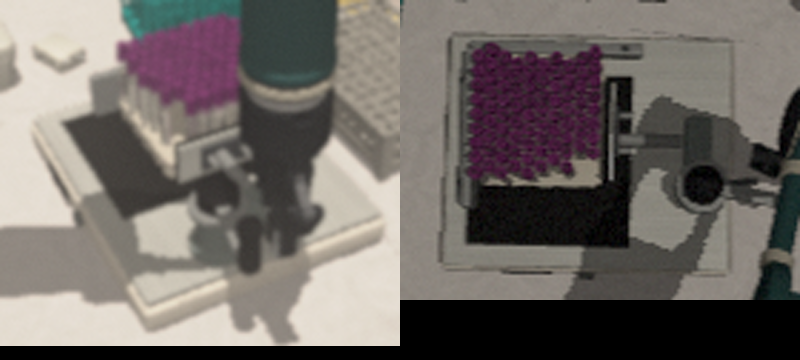

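View pics/w14.png

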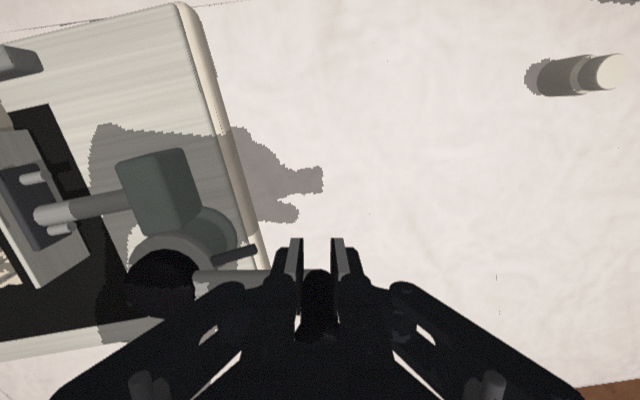

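>>> carry_out(
  dp=[
    [0, 0, 0.012],
    [0, -0.02, 0.02],
    [0, -0.07, 0.02],
    [0, -0.13, 0.05],
    [0, -0.15, 0.1],
  ],
  twist=[0, 0, 0, 0, 0],
)

```text
t: 19.48
eef_pos: [0.6911, -0.1717, 0.2856]
tool_rot: [-1.096, 1.359, -1.369]
ft_force: [1.1, -0.7, 0.8]
finger_gap: 0.0151
```

```bash
python3 lev.py; python3 snap.py 15; python3 - <<'E'
from h import *
from cell import robot
d=robot.snapshot("wrist"); cv2.imwrite("pics/w15.png",d["frame"]); np.savez("pics/w15.npz",K=d["camera_matrix"],P=d["pose"])
E
```

```text
t 19.475 v in tool x,z 0.0979 0.1344 tool radial angle -102.2 F x,z 0.4 1.2 F [ 1.1 -0.7  0.8] z 0.2856 j [-0.28  0.3   1.45 -0.    1.38  1.51]
```

View pics/v15.png

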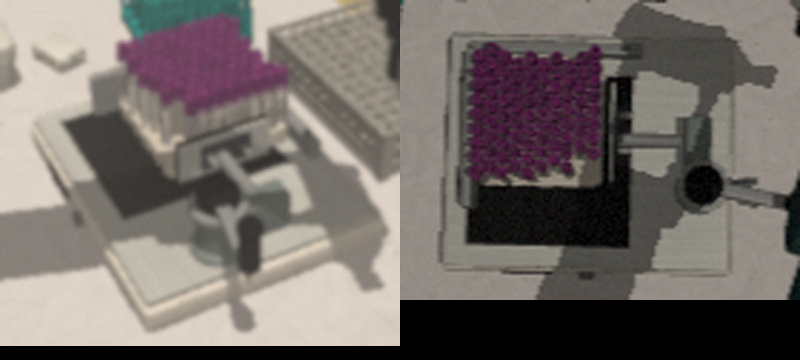

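View pics/w15.png

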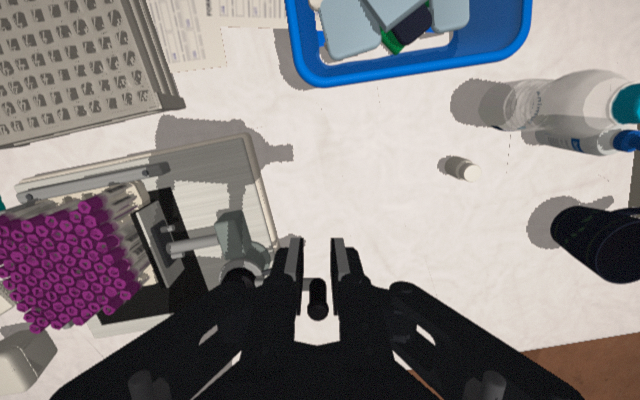

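>>> carry_out(
  dp=[
    [-0.05, -0.03, 0],
    [-0.1, -0.06, 0],
    [-0.16, -0.08, 0],
    [-0.2, -0.08, 0],
    [-0.2, -0.08, 0],
  ],
  twist=[0, 0, 0, 0, 0],
)

```text
t: 20.25
eef_pos: [0.7306, 0.0279, 0.3581]
tool_rot: [-1.104, 1.364, -1.36]
ft_force: [-0.2, -0.2, -0.2]
finger_gap: 0.0154
```

```bash
python3 lev.py; python3 snap.py 16; python3 - <<'E'
from h import *
from cell import robot
d=robot.snapshot("wrist"); cv2.imwrite("pics/w16.png",d["frame"]); np.savez("pics/w16.npz",K=d["camera_matrix"],P=d["pose"])
E
```

```text
t 20.25 v in tool x,z -0.1049 0.131 tool radial angle -102.0 F x,z 0.2 -0.1 F [-0.2 -0.2 -0.2] z 0.3581 j [0.   0.33 1.29 0.   1.52 1.78]
```

View pics/w16.png

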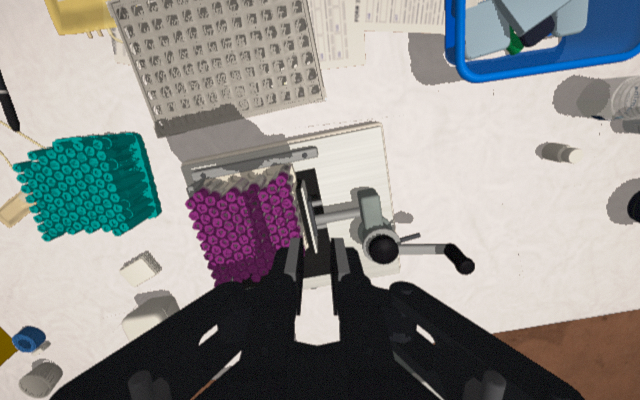

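View pics/v16.png

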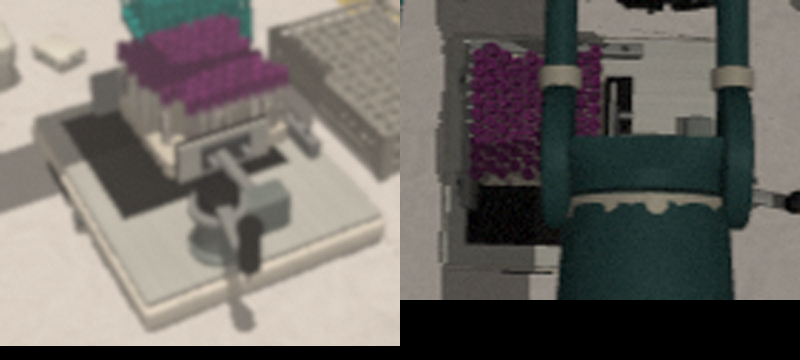

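Here the pointer tip is near (418,236), the column top near (383,248) and the handle near (460,262). I measure the angle between lever and pointer.

```bash
python3 - <<'E'
import cv2
a=cv2.imread("pics/w16.png")[200:290,350:490]; cv2.imwrite("pics/w16c.png",cv2.resize(a,None,fx=5.7,fy=5.7,interpolation=cv2.INTER_CUBIC))
E
```

```text
(no output)
```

View pics/w16c.png

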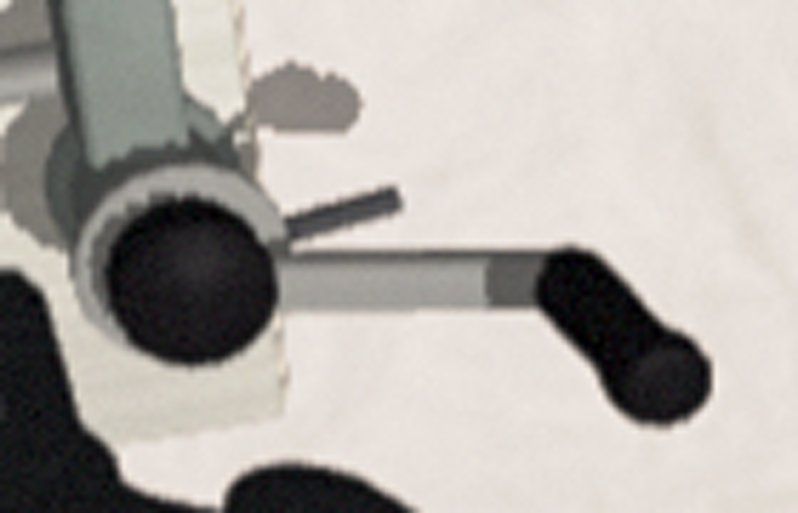

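>>> carry_out(
  dp=[
    [-0.06, 0, 0],
    [-0.12, 0, 0],
    [-0.18, 0, 0],
    [-0.24, 0, 0],
    [-0.3, 0, 0],
  ],
  twist=[0, 0, 0, 0, 0],
)

```text
t: 21.02
eef_pos: [0.7956, 0.3167, 0.359]
tool_rot: [-1.1, 1.367, -1.367]
ft_force: [0.3, -0.0, 0.4]
finger_gap: 0.0149
```

```bash
python3 snap.py 17; python3 - <<'E'
from h import *
from cell import robot
d=robot.snapshot("wrist"); cv2.imwrite("pics/w17.png",d["frame"]); np.savez("pics/w17.npz",K=d["camera_matrix"],P=d["pose"])
C=lambda p:(p[0]/5.7+350-.4,p[1]/5.7+200-.4)
a=[atz("w16",C(p),.113)[:2] for p in((290,280),(487,278))]; 
for zp in(.09,.1):
  b=[atz("w16",C(p),zp)[:2] for p in((290,230),(400,198))]
  an=lambda q:np.degrees(np.arctan2(*(q[1]-q[0])[::-1])); print("bar",an(a),"ptr",an(b),"slip",an(b)-an(a))
# column from bar: angle column->handle
h=atz("w16",C((662,378)),.168)[:2]; print("handle",h,"ang",np.degrees(np.arctan2(h[1]+.0475,h[0]-.5806)))
a=cv2.imread("pics/top17.png")[145:250,235:375]; b=cv2.imread("pics/top9.png")[145:250,235:375]
f=lambda a:cv2.resize(a,(400,300),interpolation=cv2.INTER_CUBIC)
cv2.imwrite("pics/t17.png",cv2.resize(a,None,fx=5.6,fy=5.6,interpolation=cv2.INTER_CUBIC))
E
```

```text
bar -101.5271834879609 ptr -83.84808364260729 slip 17.679099845353605
bar -101.5271834879609 ptr -83.84808364260716 slip 17.679099845353733
handle [ 0.56616137 -0.14313773] ang -98.58522852260434
```

View pics/t17.png

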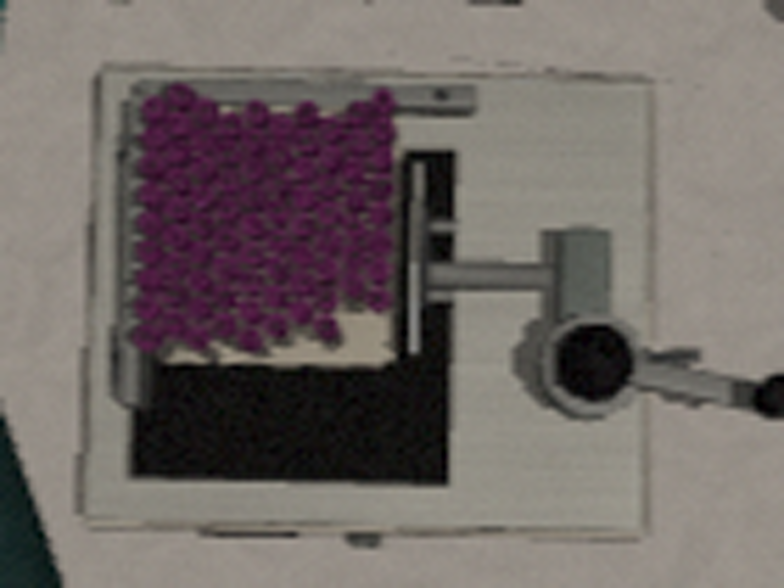

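View pics/w17.png

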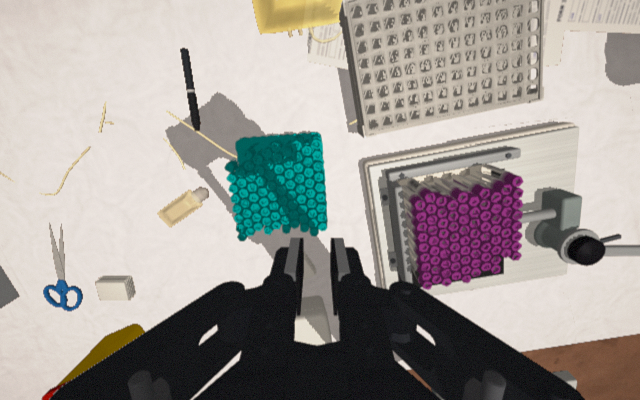

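```bash
python3 - <<'E'
from trk import *
T=lambda x,y:(x/5.6+235-.4,y/5.6+145-.4)
print("front flange",[atz("top17",T(*p),.05).round(4) for p in((165,365),(393,367))])
print("stop front top",[atz("top17",T(*p),.07).round(4) for p in((415,112),(472,114))])
bx={"caps":(262,163,40,30)}
track(9,17,bx,"top")
print((proj("top9",[.66,.14,.143])-proj("top9",[.66,.13,.143])))
E
```

```text
front flange [array([0.582 , 0.2027, 0.05  ]), array([0.5817, 0.0683, 0.05  ])]
stop front top [array([0.7304, 0.0562, 0.07  ]), array([0.7294, 0.0228, 0.07  ])]
9 17 caps d 3.75 0.0 c 0.494
[[-3.24461892 -0.02312455]]
```

```bash
python3 - <<'E'
import cv2
a=cv2.imread("pics/w17.png")[130:300,375:560]; cv2.imwrite("pics/w17c.png",cv2.resize(a,None,fx=3.5,fy=3.5,interpolation=cv2.INTER_CUBIC))
a=cv2.imread("pics/w15.png")[150:340,0:200]; cv2.imwrite("pics/w15c.png",cv2.resize(a,None,fx=3.1,fy=3.1,interpolation=cv2.INTER_CUBIC))
E
```

```text
(no output)
```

View pics/w17c.png

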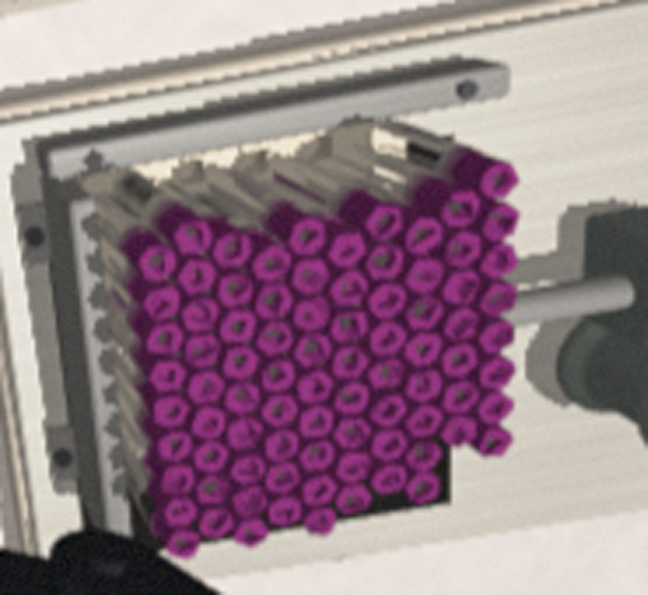

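View pics/w15c.png

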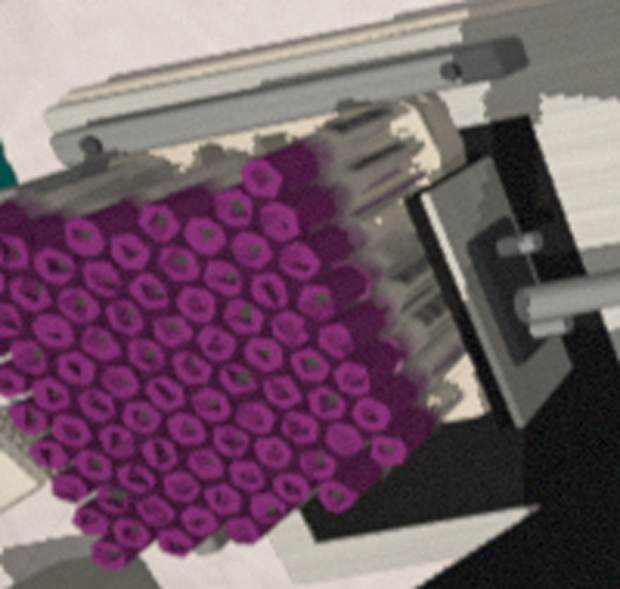

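```bash
python3 - <<'E'
from cell import robot
s=robot.read_state(); print(s["t"],s["ft_force"]); print(robot.hand_in())
E
```

```text
21.175 [ 0.20487134 -0.24730442 -0.23127764]
the job is handed in; nothing more can be done
None
```

The purple tray is home against the back stop and clamped between the pad and the side rail. I stopped at the first click, let go, and handed in at t = 21.2 s with the arm clear of everything.

**Tray:** I slid it back upright with the fingers at about 4–5 N. At the stop the force rose to about 17 N for a moment, with up to 13 N vertically, and I then backed off. The last views show no tipping. The front flange measures 148–151 mm in front of the stop (150 expected), and the tray is square to about 1°, lying along the rail.

**Lever:** I pushed the handle round from behind. The force rose to about 10 N, then dropped to zero as the clutch clicked. The force read about 3.7 N in one step after that, and I backed off at once. The lever now stands about 17.7° (0.31 rad) ahead of the pointer, which matches one click (0.30).

**Not fully confirmed:**
- One image-matching check of the tray's sideways move gave a poor match (0.49), so I did not use it.
- A direct handle position from one picture gave a lever angle about 3° different from the angle along the bar.
- In the last views the things standing around looked undisturbed, but I did not measure their positions.

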